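Set the bench magnifier over the blue wax block

TASK

Swing the bench magnifier round until its lens is centred over the wax block in the blue cassette, seen from straight above, and tilt the lens so that it slopes 30 degrees below level, orange-handle end low. Let go of it and leave the blocks and everything else on the bench where they stand.

Things in the scene. Friction and masses are not known exactly. Their poses are not given: they have to be found in the camera images.
- magnifier: Foot and post of the bench magnifier, fixed to the bench: white round foot 136 mm across and 20 mm high, steel post 22 mm thick. Origin at the centre of the foot's underside, on the vertical swivel axis, z up; the head's swivel joint reads 0 when the head points along the foot's own -x axis
- swivel (a joint): Swivel of the magnifier's black hub and head on the post, about the vertical axis (rad, anticlockwise seen from above is positive, range -1.7 to 1.7); stiff, stays where it is left
- tilt (a joint): Tilt of the lens head (rad) about a horizontal axis at the hub: 0 = lens level, positive = handle end below level, negative = handle end raised; range -0.7 to 1.0; stiff, stays where it is left
- tilt_axis (a point): Point on the tilt axis, 200 mm above the bench and 30 mm out from the swivel axis
- lens_centre (a point): Centre of the clear round lens (white rim, 136 mm outside diameter, 16 mm thick), 105 mm from the tilt axis along the head
- handle (a point): Point on the centreline of the orange handle, 205 mm from the tilt axis along the head. The handle is a round bar 16 mm thick that sticks straight out from the lens rim, away from the post, 178 to 242 mm from the tilt axis; it can be pinched from above across its thickness
- block_blue: The block to look at: blue plastic cassette 64 x 52 x 13 mm with a pale wax block 34 x 26 mm on top; 22 mm high overall, loose on the bench; origin at the centre of its underside. One of three (blue, yellow, green) standing in any order round the magnifier's foot, about 121 mm from its post
- block_yellow: Yellow plastic cassette 64 x 52 x 13 mm with a pale wax block 34 x 26 mm on top; 22 mm high overall, loose on the bench; origin at the centre of its underside. One of three (blue, yellow, green) standing in any order round the magnifier's foot, about 121 mm from its post
- block_green: Green plastic cassette 64 x 52 x 13 mm with a pale wax block 34 x 26 mm on top; 22 mm high overall, loose on the bench; origin at the centre of its underside. One of three (blue, yellow, green) standing in any order round the magnifier's foot, about 121 mm from its post
- slide_tray: White open slide tray, 200 x 90 x 25 mm, loose; origin at the centre of its underside
- brush: Brush 180 mm long lying on the bench, loose
- reagent: Amber bottle with black cap, 70 mm across, 150 mm high, loose; origin at the centre of its underside
- jar: Open glass cup, 80 mm across, 70 mm high, loose; origin at the centre of its underside
- slide_box: Flat blue slide box, 100 x 170 x 32 mm, loose; origin at the centre of its underside
- pot: White specimen pot with red cap, 60 mm across, 60 mm high, loose; origin at the centre of its underside

How it is judged:
By the outcome, as a careful person would: the job done as asked, in the order asked, and still so for the second after the job is handed in, with the robot touching nothing.
It also fails if it takes over 48 s, if anything falls off the work surface, if the arm or the gripper's body presses on something with over 40 N, if the wrist force passes 120 N, or if a joint passes its speed limit or range.

ROBOT

A 6-joint arm with a two-finger parallel gripper is mounted at the origin on the work surface. World frame = base frame: x ahead of the robot, y to its left, z up, the work surface at z = 0. Lengths are in m, angles in rad, forces in N, time in s.
With the tool pointing down it reaches from about 0.35 to 0.85 m from the base axis. Payload 8.1 kg.
Tool frame: the origin (TCP) lies at the very end of the fingers, on their centre line; the grasp point (between the pads) lies 19 mm behind it; z points along the fingers, y is the line along which they close (so a half turn about z gives the same grasp; the last joint's range is limited). The gripper opens to 93 mm and grips with 3 to 60 N. Pads are 15 mm wide; open, the fingers measure 128 mm over their backs; the gripper's body (75 mm by 188 mm) begins 65 mm behind the grasp point.
Start: joints at [-1.284, 0.13, 1.488, -0, 1.523, -0.085], TCP at [0.218, -0.559, 0.219] pointing down, gripper open.
Joint ranges: [-2.96, 2.96], [-0.89, 2.26], [0.02, 2.5], [-1.34, 4.48], [0, 2.73], [-2.66, 2.66]. Speed limits (rad/s): [2.39, 2.39, 2.79, 3.14, 3.14, 3.14].

INTERFACE

Orientations are given as a rotation vector (axis times angle).
In Python, from plant import robot, imaging gives the robot as it stands.
- The arm moves only by the tool jog_arm, never from a script. Its argument "rows" is a list of rows, each a list of 2 entries, a list of its own where there are three numbers: the shift along the tool's x, y, z each as a share of 0.2 m, from -1 to 1, then the turn, a rotation vector about the tool's x, y, z each as a share of pi/2 rad, from -1 to 1. A call has 1 to 5 rows; each row is the pose to reach, as a shift and turn from the pose commanded when the call began, along the tool's axes at that moment; what a row does not reach only later rows make up. A row lasts 1/10 s, in which the tool goes at most 50 mm and 8.59 degrees, less where a joint would pass 70% of its speed; a pose out of reach is approached as far as the arm can. A call with a number of a shift or a turn outside -1 to 1 is refused whole. A call with a gripper value outside its range is refused whole. "hand" is the closure, from -1 (fully open) to 1 (shut), set as the call begins (left out, the last holds). The fingers move at their own pace and stop on an object; "squeeze" is the grip in N (left out, the last holds). Time passes only in rows, so rows that repeat a pose let the fingers close. It gives the time, the measured TCP pose, the force, the opening and the grip force at its end, in the units of the state.
- robot.read_state(): the state, without advancing time (a new reading comes with each control period).
- imaging.read_camera(name): name is "side" or "top"; returns a dict with "frame" (480x640x3 uint8, red, green, blue), "vertical_fov" (degrees; the focal length in pixels is half the picture's height over the tangent of half this angle, whatever the lens; pixels are square), "cx", "cy" (the principal point, pixels), "R" (3x3) and "t" (3): a world point X has camera coordinates R X + t. Camera axes: x right, y down, z forward; pixel columns grow to the right and rows downward; lengths in m; the calibration is good to about 2 mm. A picture is of the moment at which its call begins. There is no depth.
- robot.close_job(): hands the job in; it is judged then, once.
The state is a dict: "t": time; "q": joint angles; "dq": joint speeds; "joint_torque": joint torques, N m; "tool_pos": TCP position; "orientation": TCP orientation; "force": force on the tool from outside, world axes, zero at the start; "wrist_torque": the same for the moment, N m; "opening": finger opening in m; "gripper_force": force on a finger pad.
Only numpy, scipy, OpenCV 4.12 (cv2) and the standard library are available. Lean on these libraries where they do the work, as an engineer would, in place of code of your own. Each camera call takes 0.05 s, during which the arm holds its last target. There are 200 camera calls.

## Working session

There is one attempt and no reset: what is moved stays moved. The work goes in short steps, Python scripts to look and compute and a tool call to move; the robot and the scene stay as the last step left them, time stands still between calls to the robot, and variables do not carry over. Pictures are saved under pics/ and viewed, at most 10 in all, crops included, and the job is handed in when it is done.

Besides the shell and the picture viewer there is one more tool, called as name(argument=value, ...), one argument or row to a line, values as JSON. jog_arm: Moves the arm, as the interface text tells. Its arguments: {"type":"object","properties":{"rows":{"type":"array"},"hand":{"type":"number"},"squeeze":{"type":"number"}},"required":["rows"]}

```bash
mkdir -p pics; ls
python3 - <<'E'
from plant import robot, imaging
import cv2,numpy as np
for n in("top","side"):
    c=imaging.read_camera(n); cv2.imwrite(f"pics/{n}0.png",c["frame"][:,:,::-1])
    print(n,c["vertical_fov"],c["cx"],c["cy"],np.round(c["R"],4).tolist(),np.round(c["t"],4).tolist())
s=robot.read_state();print(s)
E
```

```text
pics
top 45.20798761029349 316.7105320617494 231.54806545362382 [[-0.0147, -0.9999, 0.0056], [-0.9833, 0.0134, -0.1815], [0.1814, -0.0082, -0.9834]] [-0.0032, 0.5553, 1.3262]
side 46.867886455463285 327.9911883431737 248.24768975188402 [[-0.8754, -0.4832, -0.0124], [-0.2588, 0.4903, -0.8323], [0.4082, -0.7254, -0.5542]] [0.4733, 0.2457, 1.1646]
{'t': 0.1, 'q': array([-1.28437381e+00,  1.31076125e-01,  1.48915503e+00, -6.72733004e-06,
        1.52300485e+00, -8.53658353e-02]), 'dq': array([-1.19900201e-03, -1.24549553e-03, -2.62586977e-03,  1.19084166e-03,
        3.22359363e-05,  2.30771002e-03]), 'joint_torque': array([ 1.86669458e-03, -5.61340570e+01, -4.93096626e+01,  7.71010900e-02,
        2.91282905e-02, -8.32071419e-05]), 'tool_pos': array([ 0.2178627 , -0.55850343,  0.21770646]), 'orientation': array([-3.08586101e+00, -5.80344469e-01,  2.69425351e-04]), 'force': array([0.61014843, 0.01080761, 0.50811125]), 'wrist_torque': array([-0.01391155,  0.00157216, -0.03441477]), 'gripper_force': 0.0, 'opening': 0.09324056189407004}
```

View pics/top0.png

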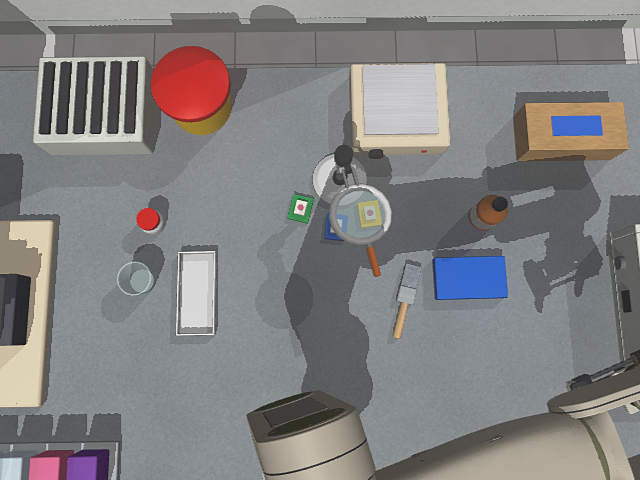

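View pics/side0.png

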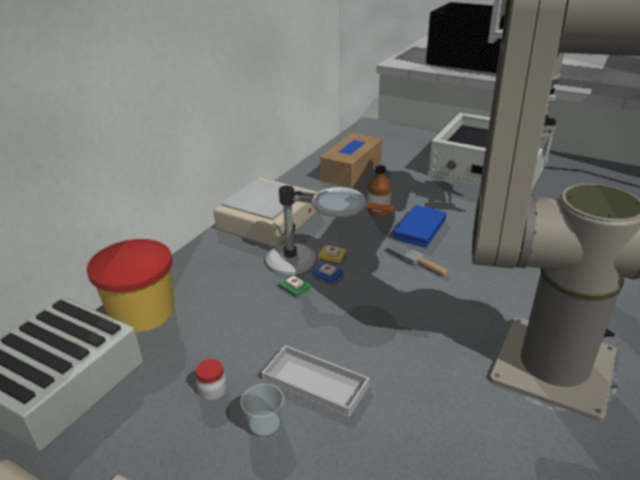

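The top view shows the foot at about (340,178), the lens at (360,214) and the orange handle at (374,262). Blue (336,228) is partly under the lens, yellow is at (370,212) and green at (300,208). In the side view, blue is at (328,271) and the handle at (380,209).

```bash
cat > h.py <<'E'
import cv2,numpy as np
from plant import robot, imaging
def cam(n,f=None):
    c=imaging.read_camera(n)
    if f: cv2.imwrite(f,c["frame"][:,:,::-1])
    c["f"]=240/np.tan(np.radians(c["vertical_fov"]/2)); c["R"]=np.array(c["R"]);c["t"]=np.array(c["t"]); return c
def ray(c,p):
    d=c["R"].T@np.array([(p[0]-c["cx"])/c["f"],(p[1]-c["cy"])/c["f"],1]); return -c["R"].T@c["t"],d/np.linalg.norm(d)
def plane(c,p,z):
    o,d=ray(c,p); return o+d*(z-o[2])/d[2]
def tri(c1,p1,c2,p2):
    o,d=ray(c1,p1);q,e=ray(c2,p2)
    s=np.linalg.lstsq(np.c_[d,-e],q-o,rcond=None)[0]; a=o+s[0]*d;b=q+s[1]*e
    return (a+b)/2,np.linalg.norm(a-b)
def proj(c,X):
    v=c["R"]@X+c["t"]; return v[:2]/v[2]*c["f"]+[c["cx"],c["cy"]]
def mask(c,h0,h1,s,v,box):
    m=cv2.inRange(cv2.cvtColor(c["frame"],cv2.COLOR_RGB2HSV),(h0,s,v),(h1,255,255))
    k=np.zeros_like(m);x0,y0,x1,y1=box;k[y0:y1,x0:x1]=m[y0:y1,x0:x1];return k
E
python3 - <<'E'
from h import *
T=cam("top");S=cam("side")
def big(m):
    c=max(cv2.findContours(m,0,1)[0],key=cv2.contourArea);return c
def cen(c): return np.array(cv2.minAreaRect(c)[0])
def ends(c):
    (p,(w,h),a)=cv2.minAreaRect(c);return p,w,h,a
hT=mask(T,0,15,150,60,(355,235,395,285));hS=mask(S,0,15,150,60,(360,198,400,220))
print("handle",ends(big(hT)),ends(big(hS)))
print("tri",tri(T,cen(big(hT)),S,cen(big(hS))))
for n,h,box in(("blue",(105,125),(310,260,348,284)),("yellow",(18,35),(315,242,352,266)),("green",(50,85),(275,272,315,298))):
    b=big(mask(S,*h,70,40,box));r=cv2.minAreaRect(cv2.convexHull(b));print(n,r,plane(S,r[0],.008))
b=big(mask(T,50,85,70,40,(280,185,320,230)));print("greenT",plane(T,cen(b),.012))
a=cv2.resize(T["frame"][140:290,285:410],None,fx=4,fy=4,interpolation=2)
b=cv2.resize(S["frame"][180:305,255:405],None,fx=4,fy=4,interpolation=2)
cv2.imwrite("pics/ta.png",a[:,:,::-1]);cv2.imwrite("pics/sb.png",b[:,:,::-1])
E
```

```text
handle ((373.4384460449219, 261.1076965332031), 29.556854248046875, 6.227110385894775, 74.74488067626953) ((381.0, 209.0), 10.0, 24.0, 90.0)
tri (array([ 0.46346321, -0.12976484,  0.18917063]), np.float64(0.0013276753110786702))
blue ((327.086181640625, 272.53448486328125), (29.1541690826416, 17.26966667175293), 21.801406860351562) [ 0.57417845 -0.05610628  0.008     ]
yellow ((331.8077087402344, 253.4615478515625), (26.867910385131836, 15.100942611694336), 11.309932708740234) [ 0.60540802 -0.13905918  0.008     ]
green ((294.158447265625, 287.91583251953125), (31.14466667175293, 15.920595169067383), 5.710593223571777) [0.61536189 0.03929637 0.008     ]
greenT [0.62140558 0.02869811 0.012     ]
```

View pics/ta.png

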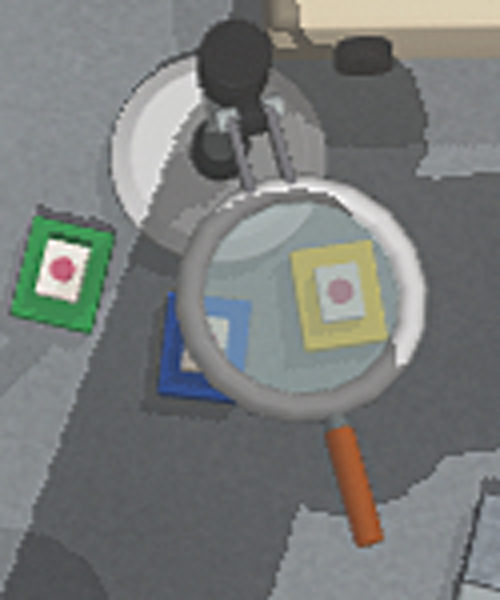

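View pics/sb.png

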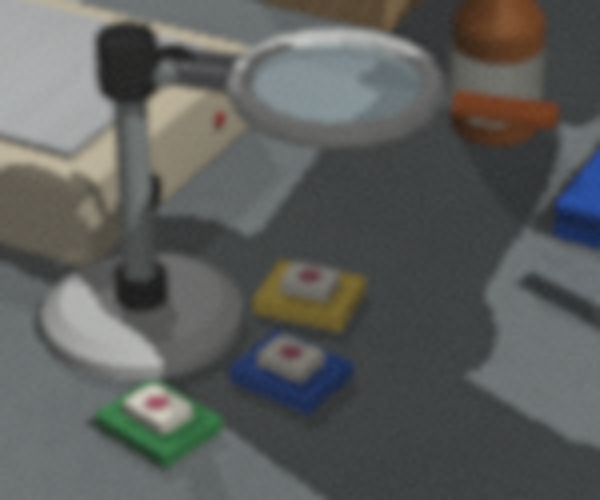

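The crops show the red spots on the wax blocks. In the side view, blue is at about (327.5,268). In the top view, the blue wax is at about (336,227), yellow at (370,213) and green at (301,207). The foot is centred at about (340,179) in the top view and (290,259) in the side view.

Run:
```python
from h import *
T=cam("top");S=cam("side")
P={}
for n,t,s in(("blue",(336.25,226.75),(327.5,268)),("yel",(370.25,212.75),(332.75,248.75)),("green",(300.75,207),(294.25,280.5))):
    P[n]=plane(T,t,.022);print(n,P[n],plane(S,s,.022),tri(T,t,S,s))
print("foot",plane(T,(339.75,179.25),.012),plane(S,(290.1,259.2),.012))
# post axis: hub top, top view ~ (343.5,154); post base collar
print("hubtop",plane(T,(343.7,155),.215),plane(S,(286.5,188),.215))
# swivel axis from 121 mm to the three blocks
from scipy.optimize import least_squares
for c in (T,S):
    pts=np.array([plane(c,p,.022)[:2] for p in ([(336.25,226.75),(370.25,212.75),(300.75,207)] if c is T else [(327.5,268),(332.75,248.75),(294.25,280.5)])])
    print(least_squares(lambda x:np.hypot(*(pts-x).T)-.121,[.7,-.07]).x)
# handle ends & rim centre
print("lens",tri(T,(285+302/4,140+297/4),S,(255+336/4,180+87/4)))
for t in ((340,428),(369,545)): print(plane(T,(285+t[0]/4,140+t[1]/4),.19))
```

```text
blue [ 0.57174454 -0.05920821  0.022     ] [ 0.57338434 -0.05726072  0.022     ] (array([ 0.57301357, -0.05883542,  0.02087638]), np.float64(0.0022381962567407467))
yel [ 0.60561712 -0.1434444   0.022     ] [ 0.60406444 -0.14218929  0.022     ] (array([ 0.6054439 , -0.14374426,  0.0207547 ]), np.float64(0.0009381441322675464))
green [0.62237732 0.02705298 0.022     ] [0.62100126 0.02854117 0.022     ] (array([0.62242409, 0.02695451, 0.02052128]), np.float64(0.0006228492075267114))
foot [ 0.69445973 -0.07090856  0.012     ] [ 0.68814161 -0.05782341  0.012     ]
hubtop [ 0.69161441 -0.07023258  0.215     ] [ 0.69767431 -0.07527142  0.215     ]
[ 0.69574327 -0.06635857]
[ 0.695776   -0.06513827]
lens (array([ 0.56475249, -0.10443201,  0.19561286]), np.float64(0.0003326761348892998))
[ 0.49440034 -0.1231001   0.19      ]
[ 0.43163042 -0.13646605  0.19      ]
```

```bash
cat >> h.py <<'E'
from scipy.spatial.transform import Rotation as Ro
A=np.array([.6945,-.0665,0])
def pose(phi,t,s=.21,lift=0,lean=None):
    "TCP pose for a grasp; lean = tool tilt if not the head tilt"
    u=np.array([-np.cos(phi),-np.sin(phi),0]);z=np.array([0,0,1.])
    g=A+.03*u+.2*z+s*(u*np.cos(t)-z*np.sin(t))
    l=t if lean is None else lean
    n=u*np.sin(l)+z*np.cos(l);y=np.array([np.sin(phi),-np.cos(phi),0])
    return g+(lift-.019)*n,np.c_[np.cross(y,-n),y,-n]
def rel(p0,R0,p,R):
    return (np.round(R0.T@(p-p0)/.2,3)+0).tolist(),(np.round(Ro.from_matrix(R0.T@R).as_rotvec()/(np.pi/2),3)+0).tolist()
def now():
    s=robot.read_state();return s["tool_pos"],Ro.from_rotvec(s["orientation"]).as_matrix()
E
python3 - <<'E'
from h import *
p0,R0=now();p,R=pose(.267,.05,lift=.115);print(p0,p)
for k in(1/3,2/3,1):print(k,rel(p0,R0,p0+k*(p-p0)+(0,0,(.03 if k<.9 else 0)),R))
pa,_=pose(.267,.05,lift=.115)
print(rel(pa,R,*pose(.267,.05)))
E
```

```text
[ 0.21793145 -0.55881793  0.21825799] [ 0.45862913 -0.131018    0.2853844 ]
0.3333333333333333 ([0.633, -0.519, -0.262], [-0.002, 0.032, 0.067])
0.6666666666666666 ([1.266, -1.037, -0.373], [-0.002, 0.032, 0.067])
1 ([1.898, -1.556, -0.335], [-0.002, 0.032, 0.067])
([0.0, 0.0, 0.575], [0.0, 0.0, 0.0])
```

jog_arm(
  rows=[
    [[0.3, -0.25, -0.2], [0, 0.03, 0.07]],
    [[0.5, -0.4, -0.35], [0, 0.03, 0.07]],
    [[0.7, -0.57, -0.37], [0, 0.03, 0.07]],
    [[0.95, -0.78, -0.37], [0, 0.03, 0.07]],
    [[0.95, -0.78, -0.37], [0, 0.03, 0.07]],
  ],
  hand=-1,
  squeeze=30,
)

```text
t: 0.8
tool_pos: [0.3339, -0.3523, 0.2922]
orientation: [-3.106, -0.408, -0.074]
force: [0.6, -0.8, 0.2]
opening: 0.0931
gripper_force: 0.0
```

Run:
```python
from h import *
p0,R0=now();print(p0,rel(p0,R0,*pose(.267,.05,lift=.115)))
```

```text
[ 0.33389724 -0.35231146  0.29218767] ([0.886, -0.908, 0.078], [-0.001, 0.001, -0.004])
```

jog_arm(
  rows=[
    [[0.18, -0.18, 0], [0, 0, 0]],
    [[0.35, -0.36, 0], [0, 0, 0]],
    [[0.53, -0.54, 0.03], [0, 0, 0]],
    [[0.7, -0.72, 0.05], [0, 0, 0]],
    [[0.88, -0.9, 0.07], [0, 0, 0]],
  ],
)

```text
t: 1.3
tool_pos: [0.4564, -0.1344, 0.2865]
orientation: [-3.106, -0.409, -0.074]
force: [-0.0, -0.6, 0.6]
opening: 0.0931
gripper_force: 0.0
```

Run:
```python
from h import *
p0,R0=now();print(p0,rel(p0,R0,*pose(.267,.05,lift=.115)),rel(p0,R0,*pose(.267,.05,lift=0)))
cam("top","pics/t2.png")
```

```text
[ 0.45644614 -0.13436044  0.28646162] ([0.015, -0.013, 0.006], [-0.001, 0.001, -0.003]) ([0.016, -0.012, 0.581], [-0.001, 0.001, -0.003])
```

View pics/t2.png

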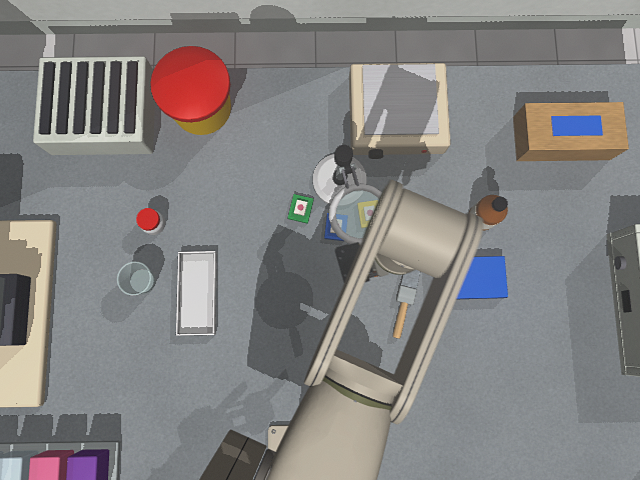

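The arm is above the handle and nothing is in its way (gripper body at about (360,262)). I'll descend and grip.

jog_arm(
  rows=[
    [[0.016, -0.012, 0.15], [0, 0, 0]],
    [[0.016, -0.012, 0.3], [0, 0, 0]],
    [[0.016, -0.012, 0.43], [0, 0, 0]],
    [[0.016, -0.012, 0.52], [0, 0, 0]],
    [[0.016, -0.012, 0.58], [0, 0, 0]],
  ],
)

```text
t: 1.85
tool_pos: [0.4627, -0.1312, 0.1688]
orientation: [-3.104, -0.409, -0.07]
force: [-0.4, 0.2, -0.2]
opening: 0.0933
gripper_force: 0.0
```

jog_arm(
  rows=[
    [[0, 0, 0], [0, 0, 0]],
    [[0, 0, 0], [0, 0, 0]],
    [[0, 0, 0], [0, 0, 0]],
    [[0, 0, 0], [0, 0, 0]],
    [[0, 0, 0], [0, 0, 0]],
  ],
  hand=1,
)

```text
t: 2.35
tool_pos: [0.464, -0.1317, 0.1714]
orientation: [-3.106, -0.409, -0.074]
force: [-0.3, 0.2, 1.5]
opening: 0.0579
gripper_force: 0.0
```

jog_arm(
  rows=[
    [[0, 0, 0], [0, 0, 0]],
    [[0, 0, 0], [0, 0, 0]],
    [[0, 0, 0], [0, 0, 0]],
    [[0, 0, 0], [0, 0, 0]],
    [[0, 0, 0], [0, 0, 0]],
  ],
)

```text
t: 2.85
tool_pos: [0.4635, -0.1313, 0.1705]
orientation: [-3.105, -0.409, -0.072]
force: [-0.8, 0.8, 0.7]
opening: 0.0175
gripper_force: 0.6
```

Run:
```python
from h import *
p0,R0=now();s=robot.read_state();print(p0,s["force"],s["opening"],s["gripper_force"])
print(pose(.267,.05)[0])
p,R=p0,R0
b=.267
# swivel rows to phi=-.071
bl=np.array([.5727,-.0585])-A[:2];pt=np.arctan2(-bl[1],-bl[0]);print("target",pt,np.hypot(*bl))
q,Q=pose(b,.05)
for k in range(1,6):
    print(rel(q,Q,*pose(b+(pt-b)*k/5,.05)))
```

```text
[ 0.46345762 -0.13132014  0.17047476] [-0.75814585  0.81195898  0.71336674] 0.017543199419382708 0.6154020689427853
[ 0.46417308 -0.12950156  0.17052812]
target -0.06558723765992716 0.12206244303634105
([0.003, -0.079, 0.0], [-0.002, 0.0, 0.042])
([0.011, -0.158, 0.001], [-0.004, 0.0, 0.085])
([0.024, -0.237, 0.001], [-0.006, 0.0, 0.127])
([0.042, -0.314, 0.002], [-0.008, 0.0, 0.169])
([0.065, -0.39, 0.003], [-0.011, 0.0, 0.211])
```

jog_arm(
  rows=[
    [[0, 0, 0], [0, 0, 0]],
    [[0, 0, 0], [0, 0, 0]],
    [[0, 0, 0], [0, 0, 0]],
  ],
)

```text
t: 3.15
tool_pos: [0.4634, -0.1313, 0.1705]
orientation: [-3.105, -0.409, -0.072]
force: [-1.6, 1.0, -0.1]
opening: 0.015
gripper_force: 30.0
```

jog_arm(
  rows=[
    [[0.001, -0.04, 0], [-0.001, 0, 0.021]],
    [[0.003, -0.079, 0], [-0.002, 0, 0.042]],
    [[0.006, -0.118, 0], [-0.003, 0, 0.063]],
    [[0.011, -0.158, 0.001], [-0.004, 0, 0.085]],
    [[0.017, -0.198, 0.001], [-0.005, 0, 0.106]],
  ],
)

```text
t: 3.65
tool_pos: [0.4565, -0.0924, 0.1706]
orientation: [-3.133, -0.147, -0.073]
force: [-0.2, -0.9, -0.2]
opening: 0.0153
gripper_force: 30.0
```

Run:
```python
from h import *
s=robot.read_state();p0,R0=now();print(p0,s["force"],s["opening"],s["gripper_force"],s["wrist_torque"])
pt=-.0656
print(pose(.267+(pt-.267)/2,.05)[0])
for k in range(1,6): print(rel(p0,R0,*pose(.267+(pt-.267)*(.5+k/10),.05)))
```

```text
[ 0.45649312 -0.09244678  0.17061157] [-0.19276376 -0.90351316 -0.23611723] 0.01534133989672213 29.99963790178299 [-0.20332371  0.06728411 -0.01446868]
[ 0.45692174 -0.09050533  0.17052812]
([0.003, -0.049, 0.001], [-0.002, 0.002, 0.017])
([0.005, -0.089, 0.001], [-0.003, 0.002, 0.038])
([0.008, -0.128, 0.001], [-0.004, 0.002, 0.059])
([0.012, -0.168, 0.001], [-0.005, 0.002, 0.08])
([0.018, -0.207, 0.002], [-0.006, 0.002, 0.101])
```

jog_arm(
  rows=[
    [[0.002, -0.045, 0], [-0.001, 0, 0.02]],
    [[0.005, -0.087, 0.001], [-0.002, 0, 0.04]],
    [[0.008, -0.127, 0.001], [-0.003, 0, 0.06]],
    [[0.012, -0.167, 0.001], [-0.004, 0, 0.081]],
    [[0.018, -0.206, 0.001], [-0.005, 0, 0.103]],
  ],
)

```text
t: 4.15
tool_pos: [0.4562, -0.0511, 0.1707]
orientation: [3.139, -0.108, 0.072]
force: [-1.7, -1.2, -0.3]
opening: 0.0151
gripper_force: 30.0
```

jog_arm(
  rows=[
    [[0, 0, 0], [0, 0, 0]],
    [[0, 0, 0], [0, 0, 0]],
  ],
)

```text
t: 4.35
tool_pos: [0.4562, -0.0509, 0.1706]
orientation: [-3.138, 0.103, -0.072]
force: [-1.9, 0.9, 0.0]
opening: 0.0152
gripper_force: 30.0
```

Run:
```python
from h import *
s=robot.read_state();p0,R0=now();print(p0,s["force"],s["opening"],s["gripper_force"],s["wrist_torque"])
pt=-.0656;q=pose(pt,.05);print(q[0])
T=cam("top","pics/t3.png");S=cam("side")
f=lambda t:(.05+(.5236-.05)*t)
for k in range(1,6): print(rel(*q,*pose(pt,.05+.0474*k)))
h=pose(pt,.05+.0474*5)
for k in range(6,11): print(rel(*h,*pose(pt,.05+.0474*k)))
a=cv2.resize(T["frame"][140:290,285:410],None,fx=2,fy=2);b=cv2.resize(S["frame"][180:305,255:405],None,fx=2.4,fy=2.4)
cv2.imwrite("pics/c3.png",np.hstack([a,b])[:,:,::-1])
```

```text
[ 0.45618877 -0.05089808  0.17060168] [-1.92976683  0.87280529  0.0436986 ] 0.015234942477592394 30.044720470905304 [ 0.23908465  0.1882389  -0.08196954]
[ 0.45622566 -0.05084674  0.17052812]
([0.006, 0.0, 0.05], [0.0, 0.03, 0.0])
([0.014, 0.0, 0.099], [0.0, 0.06, 0.0])
([0.024, 0.0, 0.148], [0.0, 0.091, 0.0])
([0.037, 0.0, 0.196], [0.0, 0.121, 0.0])
([0.052, 0.0, 0.244], [0.0, 0.151, 0.0])
([0.006, 0.0, 0.05], [0.0, 0.03, 0.0])
([0.014, 0.0, 0.099], [0.0, 0.06, 0.0])
([0.024, 0.0, 0.148], [0.0, 0.091, 0.0])
([0.037, 0.0, 0.196], [0.0, 0.121, 0.0])
([0.052, 0.0, 0.244], [0.0, 0.151, 0.0])
```

View pics/c3.png

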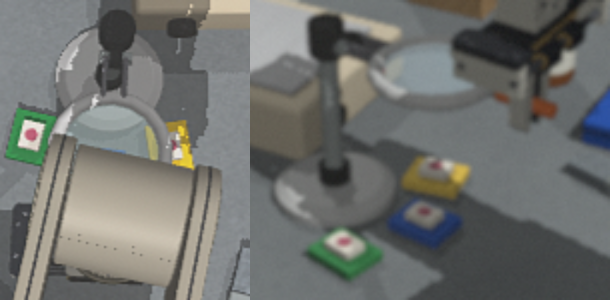

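The head has swung towards the blue block and the grip is holding. Now the tilt.

jog_arm(
  rows=[
    [[0.006, 0, 0.05], [0, 0.03, 0]],
    [[0.014, 0, 0.099], [0, 0.06, 0]],
    [[0.024, 0, 0.148], [0, 0.091, 0]],
    [[0.037, 0, 0.196], [0, 0.121, 0]],
    [[0.052, 0, 0.244], [0, 0.151, 0]],
  ],
)

```text
t: 4.95
tool_pos: [0.4689, -0.0523, 0.1222]
orientation: [3.1, -0.104, 0.445]
force: [-2.2, -0.4, 1.6]
opening: 0.0153
gripper_force: 30.0
```

jog_arm(
  rows=[
    [[0.006, 0, 0.05], [0, 0.03, 0]],
    [[0.014, 0, 0.099], [0, 0.06, 0]],
    [[0.024, 0, 0.148], [0, 0.091, 0]],
    [[0.037, 0, 0.196], [0, 0.121, 0]],
    [[0.052, 0, 0.244], [0, 0.151, 0]],
  ],
)

```text
t: 5.45
tool_pos: [0.4924, -0.0539, 0.0782]
orientation: [3.018, -0.101, 0.806]
force: [-2.0, -1.3, 1.3]
opening: 0.0151
gripper_force: 30.0
```

Run:
```python
from h import *
s=robot.read_state();p0,R0=now();print(p0,s["force"],s["opening"],s["gripper_force"],s["wrist_torque"])
pt=-.0656;q=pose(pt,.5236);print(q[0],rel(p0,R0,*q),np.degrees(np.arccos(R0[2,2]*-1)))
```

```text
[ 0.492429   -0.05390714  0.07818516] [-2.01887618 -1.34193616  1.25478055] 0.01513583590759706 30.010583102703094 [-0.02211326  0.50253665 -0.11045874]
[ 0.49257008 -0.05323436  0.07854531] ([0.001, -0.003, -0.001], [0.0, 0.001, -0.001]) 29.922254173160457
```

jog_arm(
  rows=[
    [[0, 0, 0], [0, 0, 0]],
    [[0, 0, 0], [0, 0, 0]],
    [[0, 0, 0], [0, 0, 0]],
    [[0, 0, 0], [0, 0, 0]],
    [[0, 0, 0], [0, 0, 0]],
  ],
  hand=-1,
)

```text
t: 5.95
tool_pos: [0.493, -0.0533, 0.0792]
orientation: [3.019, -0.101, 0.805]
force: [-0.3, 0.2, 0.2]
opening: 0.0502
gripper_force: 0.0
```

jog_arm(
  rows=[
    [[0, 0, 0], [0, 0, 0]],
    [[0, 0, -0.1], [0, 0, 0]],
    [[0, 0, -0.25], [0, 0, 0]],
    [[0, 0, -0.5], [0, 0, 0]],
    [[0, 0, -0.7], [0, 0, 0]],
  ],
)

```text
t: 6.45
tool_pos: [0.448, -0.0526, 0.197]
orientation: [3.037, -0.102, 0.759]
force: [1.0, -0.3, -0.1]
opening: 0.0898
gripper_force: 0.0
```

Run:
```python
from h import *
s=robot.read_state();p0,R0=now();print(p0,s["opening"],s["q"])
# retreat: go back and to the -y side
print(rel(p0,R0,np.array([.33,-.35,.30]),R0))
```

```text
[ 0.44801609 -0.05255569  0.19699012] 0.0898184341075195 [-0.34520011 -0.89143041  2.3871375   0.14664392  1.17768619  1.26867342]
([-0.187, 1.52, -0.694], [0.0, 0.0, 0.0])
```

Run:
```python
from h import *
p0,R0=now()
R=pose(-.0656,0)[1]
for p,l in(((.455,-.09,.22),.4),((.45,-.14,.25),.3),((.43,-.2,.28),.2),((.42,-.24,.3),.1)):print(rel(p0,R0,np.array(p),pose(-.0656,l)[1]))
```

```text
([0.096, 0.184, -0.08], [-0.004, -0.057, -0.002])
([0.16, 0.434, -0.218], [-0.004, -0.121, -0.001])
([0.161, 0.739, -0.39], [-0.004, -0.184, -0.001])
([0.176, 0.941, -0.496], [-0.004, -0.248, -0.001])
```

jog_arm(
  rows=[
    [[0.1, 0.18, -0.08], [0, -0.06, 0]],
    [[0.16, 0.43, -0.22], [0, -0.12, 0]],
    [[0.16, 0.68, -0.35], [0, -0.18, 0]],
    [[0.17, 0.9, -0.48], [0, -0.25, 0]],
    [[0.17, 0.94, -0.5], [0, -0.25, 0]],
  ],
)

```text
t: 6.95
tool_pos: [0.4205, -0.2432, 0.302]
orientation: [-3.134, 0.105, -0.154]
force: [0.3, 0.9, -0.9]
opening: 0.0931
gripper_force: 0.0
```

jog_arm(
  rows=[
    [[-0.15, 0.2, 0], [0, 0, 0]],
    [[-0.3, 0.4, 0], [0, 0, 0]],
    [[-0.4, 0.6, 0], [0, 0, 0]],
    [[-0.45, 0.8, 0], [0, 0, 0]],
    [[-0.5, 1.0, 0], [0, 0, 0]],
  ],
)

```text
t: 7.45
tool_pos: [0.3067, -0.4347, 0.2909]
orientation: [-3.135, 0.104, -0.164]
force: [1.5, -0.3, 0.8]
opening: 0.0925
gripper_force: 0.0
```

Run:
```python
from h import *
print(robot.read_state()["q"])
T=cam("top");S=cam("side")
a=cv2.resize(T["frame"][140:290,285:410],None,fx=4,fy=4,interpolation=2)
cv2.imwrite("pics/ta4.png",a[:,:,::-1])
b=cv2.resize(S["frame"][180:305,255:405],None,fx=4,fy=4,interpolation=2)
cv2.imwrite("pics/sb4.png",b[:,:,::-1])
```

```text
[-1.1188824  -0.1349276   1.62637905  0.0925834   1.60176664  0.52355183]
```

View pics/ta4.png

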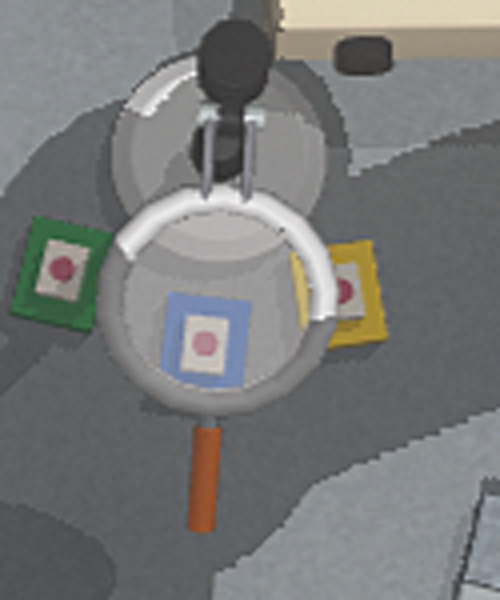

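View pics/sb4.png

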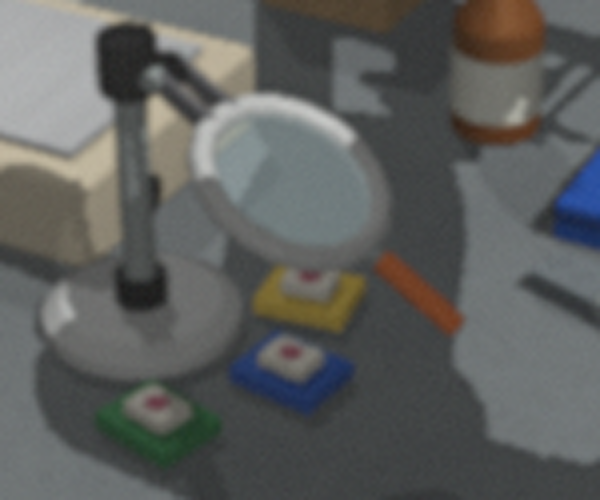

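The lens is over the blue block and tilted, and the blocks haven't moved. In the top crop the lens centre is at about (218,299) and the blue spot at (205,343). In the side crop the lens is at about (290,181), and the handle runs from (380,258) to (458,326).

Run:
```python
from h import *
T=cam("top");S=cam("side")
t=lambda x,y:(285+x/4,140+y/4)
s=lambda x,y:(255+x/4,180+y/4)
L,_=tri(T,t(218.5,299),S,s(290,181));print("lens",L,_)
print("blue",plane(T,t(205,343),.022),tri(T,t(205,343),S,s(290,352)))
def big(m): return cv2.minAreaRect(max(cv2.findContours(m,0,1)[0],key=cv2.contourArea))
a=big(mask(T,0,15,150,50,(325,240,345,280)));b=big(mask(S,0,15,140,50,(345,238,378,268)));print(a,b)
H,e=tri(T,a[0],S,b[0]);print("handle",H,e)
v=H-L;print("tilt",np.degrees(np.arctan2(-v[2],np.hypot(v[0],v[1]))),"from pivot z",np.degrees(np.arcsin((.2-H[2])/.21)),np.degrees(np.arcsin((.2-L[2])/.105)))
print("az lens->handle",np.degrees(np.arctan2(-v[1],-v[0])))
X=pose(-.0656,.5236,s=.105,lift=.019)[0];Y=pose(-.0656,.5236,s=.21,lift=.019)[0]
print("expected",X,Y,proj(T,X),t(218.5,299),proj(S,X),s(290,181),proj(T,Y),proj(S,Y))
```

```text
lens [ 0.57437576 -0.06196704  0.14814356] 0.000447390990429525
blue [ 0.57423391 -0.05926011  0.022     ] (array([ 0.57456239, -0.05933564,  0.02028664]), np.float64(9.90780837521146e-06))
((335.8852844238281, 259.49114990234375), (5.982326984405518, 25.38654136657715), 4.39870548248291) ((359.25, 252.75), (24.041629791259766, 4.949747085571289), 45.0)
handle [ 0.48114271 -0.05315457  0.10105505] 0.00135555382615979
tilt 26.694220558209718 from pivot z 28.11003740191787 29.595321076289835
az lens->handle -5.399608448784266
expected [ 0.57382751 -0.05857251  0.14749989] [ 0.4830905  -0.05261161  0.09499978] [338.13637007 215.16305459] (339.625, 214.75) [326.94045787 226.14705603] (327.5, 225.25) [335.41891337 258.72998356] [358.66076392 254.75414377]
```

Run:
```python
from h import *
T=cam("top");S=cam("side")
def pca(c,box):
    f=c["frame"].astype(float);x0,y0,x1,y1=box;w=f[y0:y1,x0:x1];k=(w[...,0]-w[...,2])
    k=np.where(k>25,1.,0);n,l,st,_=cv2.connectedComponentsWithStats(k.astype(np.uint8));k=(l==1+np.argmax(st[1:,4]))
    y,x=np.nonzero(k);P=np.c_[x+x0,y+y0].astype(float);m=P.mean(0);u=np.linalg.svd(P-m,full_matrices=0)[2][0]
    q=(P-m)@u;return m,np.degrees(np.arctan(u[1]/u[0])),m+u*q.min(),m+u*q.max(),len(P)
a=pca(T,(325,238,345,282));b=pca(S,(346,238,378,268));print(a);print(b)
H,e=tri(T,a[0],S,b[0]);print(H,e)
for t in(26,27,28,29,30,31):
    g=lambda s:pose(-.0656,np.radians(t),s=s,lift=.019)[0]
    o=[]
    for c in(T,S):
        p,q=proj(c,g(.178)),proj(c,g(.242));d=q-p;o+=[np.round((p+q)/2,1),round(np.degrees(np.arctan(d[1]/d[0])),1)]
    print(t,*o)
from scipy.optimize import least_squares
def rim(c,box):  # dump the ellipse edge: edges fitted by RANSAC-like fit
    pass
cv2.imwrite("pics/r.png",np.hstack([cv2.resize(S["frame"][195:255,295:380],None,fx=9,fy=9,interpolation=2)])[:,:,::-1])
```

```text
(array([335.55978261, 259.29891304]), np.float64(-86.16223925728814), array([336.44091505, 246.16374125]), array([334.69563907, 272.18082862]), 184)
(array([359.25287356, 252.74137931]), np.float64(42.20265250855613), array([349.77440525, 244.14602945]), array([368.76233137, 261.36483134]), 174)
[ 0.48121212 -0.05252507  0.10149982] 0.0006697746606631407
26 [335.5 260.9] -86.6 [361.3 251.2] 39.1
27 [335.5 260.3] -86.5 [360.7 252.1] 39.8
28 [335.5 259.8] -86.5 [360. 253.] 40.6
29 [335.4 259.2] -86.5 [359.4 253.9] 41.3
30 [335.4 258.6] -86.4 [358.7 254.8] 42.0
31 [335.4 258. ] -86.4 [358.  255.6] 42.8
```

View pics/r.png

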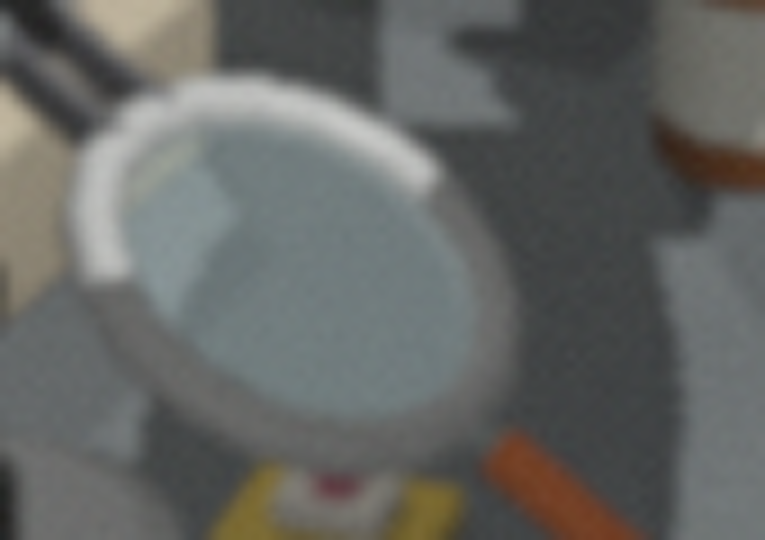

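The measurements agree on a tilt of about 28.8°, because the bottle behind the handle contaminated my first tilt reading. I'll regrip with less wrist lean and lower the handle by about 1.2°.

Run:
```python
from h import *
p0,R0=now();a=pose(-.0656,.502,lift=.12,lean=.2);b=pose(-.0656,.502,lean=.2);c=pose(-.0656,.523,lean=.221)
print(p0,a[0],b[0])
m=(p0+(a[0]-p0)*.5);m[2]=.3
print(rel(p0,R0,m,a[1]));print(rel(m,a[1],*a));print(rel(*a,*b));print(rel(*b,*c))
```

```text
[ 0.30818758 -0.43241805  0.29083039] [ 0.46084744 -0.05115037  0.19793898] [ 0.48463648 -0.05271317  0.08033099]
([0.321, -0.976, -0.008], [-0.003, 0.061, 0.0])
([0.211, -0.976, 0.563], [0.0, 0.0, 0.0])
([0.0, 0.0, 0.6], [0.0, 0.0, 0.0])
([0.009, 0.0, 0.021], [0.0, 0.013, 0.0])
```

jog_arm(
  rows=[
    [[0.07, -0.22, 0], [0, 0.06, 0]],
    [[0.14, -0.45, 0], [0, 0.06, 0]],
    [[0.22, -0.67, 0], [0, 0.06, 0]],
    [[0.28, -0.88, 0], [0, 0.06, 0]],
    [[0.32, -0.98, 0], [0, 0.06, 0]],
  ],
)

```text
t: 8.25
tool_pos: [0.3852, -0.2377, 0.2993]
orientation: [3.122, -0.097, 0.314]
force: [-0.1, -0.7, 1.4]
opening: 0.093
gripper_force: 0.0
```

jog_arm(
  rows=[
    [[0.04, -0.22, 0.05], [0, 0, 0]],
    [[0.08, -0.44, 0.1], [0, 0, 0]],
    [[0.13, -0.65, 0.2], [0, 0, 0]],
    [[0.18, -0.85, 0.35], [0, 0, 0]],
    [[0.21, -0.97, 0.5], [0, 0, 0]],
  ],
)

```text
t: 8.75
tool_pos: [0.4586, -0.0478, 0.2101]
orientation: [3.122, -0.097, 0.317]
force: [-0.6, -0.3, -1.0]
opening: 0.0927
gripper_force: 0.0
```

jog_arm(
  rows=[
    [[0, 0, 0], [0, 0, 0]],
    [[0, 0, 0], [0, 0, 0]],
  ],
)

```text
t: 8.95
tool_pos: [0.4572, -0.0501, 0.2093]
orientation: [3.123, -0.097, 0.31]
force: [0.3, 0.0, -0.5]
opening: 0.0931
gripper_force: 0.0
```

Run:
```python
from h import *
p0,R0=now();b=pose(-.0656,.502,lean=.2);print(p0,rel(p0,R0,*b),robot.read_state()["q"])
```

```text
[ 0.45716559 -0.0501355   0.2093103 ] ([0.009, 0.007, 0.659], [-0.003, 0.002, 0.002]) [-0.25548857 -0.4794087   2.05845726  0.04280387  1.36962024  1.3729692 ]
```

jog_arm(
  rows=[
    [[0.009, 0.01, 0.15], [0, 0, 0]],
    [[0.009, 0.01, 0.3], [0, 0, 0]],
    [[0.009, 0.01, 0.45], [0, 0, 0]],
    [[0.009, 0.01, 0.58], [0, 0, 0]],
    [[0.009, 0.01, 0.66], [0, 0, 0]],
  ],
)

```text
t: 9.45
tool_pos: [0.4854, -0.0561, 0.0802]
orientation: [3.122, -0.105, 0.312]
force: [0.0, -0.2, -0.3]
opening: 0.0932
gripper_force: 0.0
```

jog_arm(
  rows=[
    [[0, 0, 0], [0, 0, 0]],
    [[0, 0, 0], [0, 0, 0]],
    [[0, 0, 0], [0, 0, 0]],
    [[0, 0, 0], [0, 0, 0]],
    [[0, 0, 0], [0, 0, 0]],
  ],
  hand=1,
)

```text
t: 9.95
tool_pos: [0.486, -0.0551, 0.0816]
orientation: [3.122, -0.103, 0.314]
force: [-0.5, 0.4, 1.0]
opening: 0.0578
gripper_force: 0.0
```

jog_arm(
  rows=[
    [[0, 0, 0], [0, 0, 0]],
    [[0, 0, 0], [0, 0, 0]],
    [[0, 0, 0], [0, 0, 0]],
    [[0, 0, 0], [0, 0, 0]],
    [[0, 0, 0], [0, 0, 0]],
  ],
)

```text
t: 10.45
tool_pos: [0.4852, -0.0548, 0.0802]
orientation: [3.123, -0.103, 0.31]
force: [0.2, 1.2, -0.8]
opening: 0.0176
gripper_force: 0.7
```

jog_arm(
  rows=[
    [[0, 0, 0], [0, 0, 0]],
    [[0, 0, 0], [0, 0, 0]],
    [[0, 0, 0], [0, 0, 0]],
    [[0, 0, 0], [0, 0, 0]],
  ],
)

```text
t: 10.85
tool_pos: [0.4852, -0.0548, 0.0802]
orientation: [3.123, -0.103, 0.31]
force: [-0.8, 0.8, -0.7]
opening: 0.0152
gripper_force: 30.0
```

jog_arm(
  rows=[
    [[0.005, 0, 0.01], [0, 0.006, 0]],
    [[0.009, 0, 0.021], [0, 0.013, 0]],
    [[0.009, 0, 0.021], [0, 0.013, 0]],
    [[0.009, 0, 0.021], [0, 0.013, 0]],
  ],
)

```text
t: 11.25
tool_pos: [0.4877, -0.055, 0.0765]
orientation: [3.118, -0.103, 0.342]
force: [-1.7, 1.0, 0.6]
opening: 0.0147
gripper_force: 30.0
```

jog_arm(
  rows=[
    [[0, 0, 0], [0, 0, 0]],
    [[0, 0, 0], [0, 0, 0]],
    [[0, 0, 0], [0, 0, 0]],
    [[0, 0, 0], [0, 0, 0]],
    [[0, 0, 0], [0, 0, 0]],
  ],
  hand=-1,
)

```text
t: 11.75
tool_pos: [0.488, -0.0551, 0.0767]
orientation: [3.118, -0.103, 0.343]
force: [-0.3, -0.6, 0.1]
opening: 0.0504
gripper_force: 0.0
```

jog_arm(
  rows=[
    [[0, 0, 0], [0, 0, 0]],
    [[0, 0, 0], [0, 0, 0]],
    [[0, 0, -0.15], [0, 0, 0]],
    [[0, 0, -0.35], [0, 0, 0]],
    [[0, 0, -0.6], [0, 0, 0]],
  ],
)

```text
t: 12.25
tool_pos: [0.4601, -0.0534, 0.1929]
orientation: [3.12, -0.103, 0.336]
force: [1.1, -0.0, 0.1]
opening: 0.0902
gripper_force: 0.0
```

jog_arm(
  rows=[
    [[0, 0.1, -0.2], [0, 0, 0]],
    [[-0.1, 0.3, -0.4], [0, 0, 0]],
    [[-0.2, 0.5, -0.4], [0, 0, 0]],
    [[-0.3, 0.75, -0.4], [0, 0, 0]],
    [[-0.35, 0.95, -0.4], [0, 0, 0]],
  ],
)

```text
t: 12.75
tool_pos: [0.3628, -0.2397, 0.2567]
orientation: [3.116, -0.102, 0.345]
force: [0.4, 0.0, 0.4]
opening: 0.0933
gripper_force: 0.0
```

jog_arm(
  rows=[
    [[-0.05, 0.2, 0], [0, 0, 0]],
    [[-0.1, 0.4, 0], [0, 0, 0]],
    [[-0.15, 0.6, 0], [0, 0, 0]],
    [[-0.2, 0.8, 0], [0, 0, 0]],
    [[-0.25, 0.95, 0], [0, 0, 0]],
  ],
)

```text
t: 13.25
tool_pos: [0.3016, -0.4266, 0.2438]
orientation: [3.118, -0.105, 0.342]
force: [0.4, 0.4, 0.4]
opening: 0.093
gripper_force: 0.0
```

Run:
```python
from h import *
T=cam("top","pics/t5.png");S=cam("side")
def pca(c,box):
    f=c["frame"].astype(float);x0,y0,x1,y1=box;w=f[y0:y1,x0:x1];k=(w[...,0]-w[...,2])
    k=np.where(k>25,1.,0);n,l,st,_=cv2.connectedComponentsWithStats(k.astype(np.uint8));k=(l==1+np.argmax(st[1:,4]))
    y,x=np.nonzero(k);P=np.c_[x+x0,y+y0].astype(float);m=P.mean(0);u=np.linalg.svd(P-m,full_matrices=0)[2][0]
    return m,np.degrees(np.arctan(u[1]/u[0])),len(P)
a=pca(T,(325,238,345,282));b=pca(S,(346,238,378,268));print(a);print(b)
H,e=tri(T,a[0],S,b[0]);print(H,e,np.degrees(np.arcsin((.2-H[2])/.21)),robot.read_state()["t"])
```

```text
(array([336.20994475, 258.87292818]), np.float64(-86.05155371898617), 181)
(array([359.20786517, 253.69101124]), np.float64(42.0457652568774), 178)
[ 0.48245534 -0.05430942  0.09730252] 6.808913470657165e-05 29.277215317073896 13.35
```

View pics/t5.png

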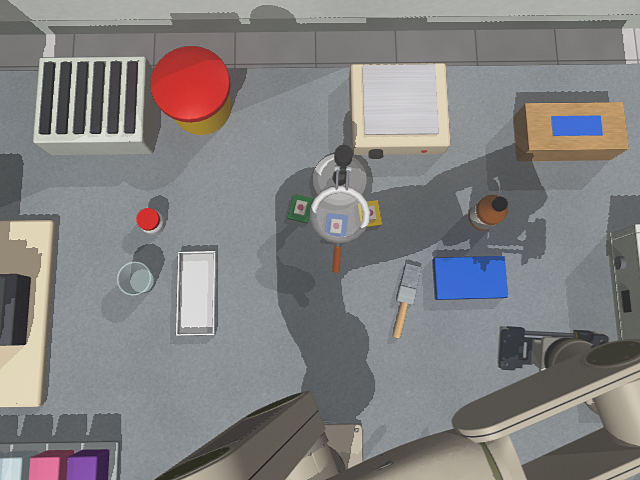

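The lens is centred on the blue block in the top view: rim at about (340,215), block visible through it at (336,226), which is the expected offset at that height. The handle is at 29–30°. Nothing else has moved and the arm is clear.

```bash
python3 -c "
from plant import robot
print(robot.close_job())"
```

```text
the job is handed in; nothing more can be done
None
```

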